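# Pack the socket set away

### The arm

A 7-joint arm with a two-finger parallel gripper is mounted at the origin on the work surface. World frame = base frame: x ahead of the robot, y to its left, z up, the work surface at z = 0. Lengths are in m, angles in degrees, forces in N, time in s.
With the tool pointing down it reaches from about 0.4 to 0.9 m from the base axis. Payload 5.6 kg.
Tool frame: the origin (TCP) lies at the very end of the fingers, on their centre line; the grasp point (between the pads) lies 19 mm behind it (grip_depth is the distance from the TCP to the grasp point, in m); z points along the fingers, y is the line along which they close (so a half turn about z gives the same grasp; the last joint's range is limited). The gripper opens to 92 mm and grips with 3 to 60 N. Pads are 20 mm wide; open, the fingers measure 128 mm over their backs; the gripper's body (75 mm by 189 mm) begins 69 mm behind the grasp point.
Start: joints at [68.755, 26.786, -0.665, 91.828, 0.344, 61.387, -3.226], TCP at [0.209, -0.615, 0.215] pointing down, gripper open.
Joint ranges: [-144.91, 144.91], [-17.63, 115.5], [-89.93, 88.59], [15.96, 139.68], [-74.01, 254.01], [8.47, 105.57], [-167.45, 167.45]. Speed limits (degrees/s): [147.25, 147.25, 180, 180, 180, 180, 180].

### API

Orientations are given as [roll, pitch, yaw] about the fixed x, y, z axes, in that order (R = Rz(yaw) Ry(pitch) Rx(roll)).
In Python, from cell import read_state, snapshot, finish_job, grip_depth gives the robot as it stands.
- The arm moves only by the tool step_arm, never from a script. Its argument "moves" is one flat list of numbers, 5 for each row, row after row: the gripper's target within -1 to 1 (fully open at 1, half-way at 0, shut at -1), then the shift along the world's x, y, z in units of 0.4 m (1.0 is 0.4 m), then the turn about the world's z in units of pi rad (1.0 is pi rad). In form: [claw, tx, ty, tz, spin, claw, tx, ty, tz, spin, ...]. A call has 1 to 5 rows; each row is the pose to reach, as a shift and turn from the pose commanded when the call began, turning the shorter way round; what a row does not reach only later rows make up. A row lasts 1/8 s, in which the tool goes at most 62.5 mm and 10.7 degrees, less where a joint would pass 70% of its speed; a pose out of reach is approached as far as the arm can. A call with a number of a shift or a turn outside -1 to 1 is refused whole. A call with a gripper value outside its range is refused whole. The fingers move at their own pace and stop on an object; "force" is the grip in N (left out, the last holds). Time passes only in rows, so rows that repeat a pose let the fingers close. It gives the time, the measured TCP pose, the force, the opening and the grip force at its end, in the units of the state.
- read_state(): the state, without advancing time (a new reading comes with each control period).
- snapshot(name): name is "side" or "top"; returns a dict with "image" (400x640x3 uint8, red, green, blue), "fx", "fy", "cx", "cy" (pixels), "R" (3x3) and "t" (3): a world point X has camera coordinates R X + t. Camera axes: x right, y down, z forward; pixel columns grow to the right and rows downward; lengths in m; the calibration is good to about 2 mm. A picture is of the moment at which its call begins. There is no depth.
- finish_job(): hands the job in; it is judged then, once.
The state is a dict: "time": time; "joints": joint angles; "qvel": joint speeds; "tau": joint torques, N m; "eef_pos": TCP position; "tcp_rot": TCP orientation; "force": force on the tool from outside, world axes, zero at the start; "wrist_torque": the same for the moment, N m; "opening": finger opening in m; "finger_force": force on a finger pad.
Only numpy, scipy, OpenCV 4.12 (cv2) and the standard library are available. Lean on these libraries where they do the work, as an engineer would, in place of code of your own. Each camera call takes 0.05 s, during which the arm holds its last target. There are 200 camera calls.

### The job

Pack the socket set away: stand each of the three chrome sockets upright in the black pocket of its own size (smallest socket in the smallest pocket, largest in the largest), and press the extension bar down into the clip holder, roughly centred along it, until it snaps fully home in both clips. Leave the brass nut and the standing bolt where they are among them.

Things in the scene. Friction and masses are not known exactly. Their poses are not given: they have to be found in the camera images.
- socket_small: The small socket: loose upright cylinder of bright chromed steel, 19 mm in diameter, 38 mm tall, about 60 g, with a dark hexagonal opening on top. It stands on the table. Origin: centre of its underside; z up its axis.
- socket_medium: The medium socket: loose upright cylinder of bright chromed steel, 28 mm in diameter, 42 mm tall, about 110 g, with a dark hexagonal opening on top. It stands on the table. Origin: centre of its underside; z up its axis.
- socket_large: The large socket: loose upright cylinder of bright chromed steel, 40 mm in diameter, 48 mm tall, about 240 g, with a dark hexagonal opening on top. It stands on the table. Origin: centre of its underside; z up its axis.
- pocket_small: The small socket pocket: fixed black plastic block, 46 x 46 mm and 14 mm high, with one round grey-floored recess 35 mm in diameter and 10 mm deep (its floor is 4 mm above the table), open at the top; the 19 mm socket belongs in it with 8 mm to spare all round. Origin: centre of the block's underside; z up.
- pocket_medium: The medium socket pocket: fixed black plastic block, 60 x 60 mm and 14 mm high, with one round grey-floored recess 44 mm in diameter and 10 mm deep (its floor is 4 mm above the table), open at the top; the 28 mm socket belongs in it with 8 mm to spare all round. Origin: centre of the block's underside; z up.
- pocket_large: The large socket pocket: fixed black plastic block, 76 x 76 mm and 14 mm high, with one round grey-floored recess 56 mm in diameter and 10 mm deep (its floor is 4 mm above the table), open at the top; the 40 mm socket belongs in it with 8 mm to spare all round. Origin: centre of the block's underside; z up.
- extension_bar: Extension bar: loose straight round chromed steel bar lying on the table, 165 mm long, 17 mm thick (round over the middle 134 mm, 18 mm square blocks at both ends, which stop it rolling), about 200 g, the same both ways round. Origin: its middle, on its axis, 9 mm above the table when it lies there; x runs along the bar.
- clip_holder: Fixed black plate 130 x 56 x 6 mm; origin under its centre, x along the bar's seat. Two sprung steel clips 12 mm long at x = -45 and 45 mm, free for fingers between. Mouths flare to 46 mm, 54 mm up; lips 11 mm apart, 40 mm up. A bar laid in along x rests on the lips, axis 48 mm up; 5 to 20 N straight down snaps it past them (force drops) onto saddles, axis 32 mm up.
- nut: Bystander: brass hexagon nut lying flat, 31 mm across corners, 14 mm high, loose. Origin: centre of its underside.
- bolt: Bystander: short dark steel hexagon bolt standing on its head (head 29 mm across, 10 mm high; shank 14 mm thick, up to 36 mm above the table), loose. Origin: centre of the head's face on the table.
Things that resemble listed ones, but are neither listed nor needed, are in the scene too. Several things have the shape of the extension_bar; the one meant has the colours described above.

How it is judged:
By the outcome, as a careful person would: the job done as asked, in the order asked, and still so for the second after the job is handed in, with the robot touching nothing.
It also fails if it takes over 96 s, if anything falls off the work surface, if the arm or the gripper's body presses on something with over 40 N, if the wrist force passes 120 N, or if a joint passes its speed limit or range.

## Working session

There is one attempt and no reset: what is moved stays moved. The work goes in short steps, Python scripts to look and compute and a tool call to move; the robot and the scene stay as the last step left them, time stands still between calls to the robot, and variables do not carry over. Pictures are saved under pics/ and viewed, at most 14 in all, crops included, and the job is handed in when it is done.

Besides the shell and the picture viewer there is one more tool, called after "Emit:" as a command line: name --argument value ..., lists and objects as JSON in quotes. step_arm: Moves the arm, as the interface text tells. Its arguments: {"type":"object","properties":{"moves":{"type":"array"},"force":{"type":"number"}},"required":["moves"]}

```bash
mkdir -p pics; python3 - <<'E'
from cell import *
import cv2
for n in("top","side"):
    s=snapshot(n);cv2.imwrite(f"pics/{n}0.png",s["image"][:,:,::-1]);print(n,s["fx"],s["cx"],s["cy"],s["R"],s["t"])
print(read_state(),grip_depth)
E
```

```text
top 457.82913257160806 322.4353131889192 194.5580912324403 [[-0.00897881 -0.9998967   0.01122369]
 [-0.99738389  0.00815002 -0.07182582]
 [ 0.07172692 -0.01183923 -0.99735404]] [0.00479367 0.46569542 1.15075347]
side 467.0708265661231 320.79253711726597 201.45971444661376 [[-0.94533516 -0.32585794 -0.01257142]
 [-0.16204222  0.50285088 -0.84904847]
 [ 0.28299073 -0.80059827 -0.52816536]] [0.45631983 0.13177285 0.8751142 ]
{'time': 0.1, 'joints': array([68.75435606, 26.83003974, -0.66416639, 91.87379474,  0.34538082,
       61.38803686, -3.22676053]), 'qvel': array([ 0.05975861, -0.09380861,  0.15279041, -0.19656765, -0.01933817,
        0.01219047, -0.06502959]), 'tau': array([ 9.27016990e-04, -5.21639049e+01, -1.23116450e-02, -2.44364887e+01,
       -5.67007181e-02,  1.40741130e-02,  2.00828026e-05]), 'eef_pos': array([ 0.20903476, -0.61492627,  0.21375934]), 'tcp_rot': array([-1.79910430e+02,  8.23530957e-03,  1.87774325e+01]), 'force': array([ 0.42149967, -0.40722725, -0.23452067]), 'wrist_torque': array([0.03206882, 0.04759501, 0.01573407]), 'finger_force': 0.0, 'opening': 0.09181518677924544} 0.0187
```

View pics/top0.png

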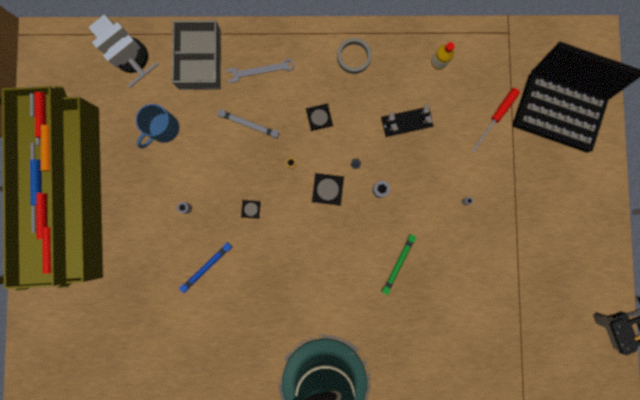

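View pics/side0.png

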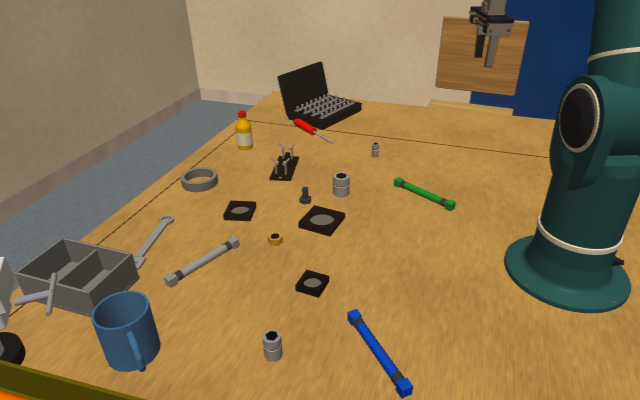

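The top view shows these pixel positions:

| Item | Small | Medium | Large |
|---|---|---|---|
| Sockets | (467,201) | (184,208) | (382,189) |
| Pockets | (251,209) | (319,118) | (328,189) |

The chrome bar is at (248,123), the holder at (407,122), the nut at (291,162) and the bolt at (356,163). The blue and green bars are decoys. The side view agrees.

```bash
cat >h.py <<'E'
import numpy as np,cv2
from cell import *
def ray(s,u,v,z):
    d=s["R"].T@np.array([(u-s["cx"])/s["fx"],(v-s["cy"])/s["fy"],1.]);c=-s["R"].T@s["t"]
    return c+d*(z-c[2])/d[2]
def proj(s,X):
    p=s["R"]@np.array(X)+s["t"];return s["fx"]*p[0]/p[2]+s["cx"],s["fy"]*p[1]/p[2]+s["cy"]
def blobs(mask,box,amin=6):
    x0,y0,x1,y1=box;m=np.zeros(mask.shape,np.uint8);m[y0:y1,x0:x1]=mask[y0:y1,x0:x1]
    n,l,st,c=cv2.connectedComponentsWithStats(m)
    return [(st[i,4],c[i],cv2.minAreaRect(np.argwhere(l==i)[:,::-1].astype(np.float32))) for i in range(1,n) if st[i,4]>=amin]
E
python3 - <<'E'
from h import *
s=snapshot("top");im=s["image"];h=cv2.cvtColor(im,cv2.COLOR_RGB2HSV)
print("cam",-s["R"].T@s["t"])
dark=(h[...,2]<50).astype(np.uint8);grey=((h[...,1]<70)&(h[...,2]>=50)).astype(np.uint8)
f=lambda r:(np.round(r[0],1),np.round(r[1],1),round(r[2],1))
for n,b,z in [("ps",(235,195,268,222),.014),("pm",(300,98,338,136),.014),("pl",(305,168,350,210),.014),("holder",(375,98,440,142),.006),("ss",(458,192,478,212),.038),("sm",(172,196,198,220),.042),("sl",(368,176,396,204),.048),("bar",(212,105,285,140),.01)]:
    for k,m in(("dark",dark),("grey",grey)):
        for a,c,r in blobs(m,b): print(n,k,a,c.round(1),f(r),ray(s,*c,z).round(4))
c=im[85:235,165:485,::-1];cv2.imwrite("pics/c1.png",cv2.resize(c,None,fx=2.5,fy=2.5,interpolation=cv2.INTER_CUBIC))
E
```

```text
cam [0.38198015 0.01462179 1.18110377]
ps dark 50 [244.2 208.5] (array([245.3, 208.5]), array([ 6.4, 15.4]), 3.8) [0.4319 0.2001 0.014 ]
ps dark 49 [256.7 209.2] (array([255.5, 209. ]), array([16.,  7.]), 90.0) [0.43   0.1684 0.014 ]
ps grey 167 [250.4 208.9] (array([250.5, 209. ]), array([14., 13.]), 90.0) [0.4308 0.1844 0.014 ]
pm dark 225 [319. 117.] (array([318.9, 116.9]), array([21.6, 21.1]), 76.0) [0.6671 0.0078 0.014 ]
pm grey 235 [318.9 116.8] (array([319., 117.]), array([16., 16.]), 90.0) [0.6676 0.0082 0.014 ]
pl dark 364 [327.6 188.9] (array([327.6, 188.8]), array([27.7, 27.8]), 7.1) [ 0.4803 -0.0125  0.014 ]
pl grey 401 [327.4 189. ] (array([327.3, 189.1]), array([21.9, 21.9]), 63.4) [ 0.4801 -0.012   0.014 ]
holder dark 737 [406.5 121.8] (array([406.8, 121.4]), array([19.3, 47.8]), 77.9) [ 0.6549 -0.2204  0.006 ]
holder grey 49 [425.7 109.1] (array([425.5, 109. ]), array([8., 7.]), 90.0) [ 0.6883 -0.2714  0.006 ]
holder grey 49 [391.3 116.6] (array([391., 116.]), array([8., 6.]), 90.0) [ 0.669  -0.1809  0.006 ]
holder grey 51 [427.8 119.1] (array([427.5, 119. ]), array([8., 7.]), 90.0) [ 0.6618 -0.2762  0.006 ]
holder grey 55 [393.8 126.8] (array([394. , 126.5]), array([8., 7.]), 0.0) [ 0.6419 -0.1868  0.006 ]
holder grey 12 [384.6 126.1] (array([384.5, 126.5]), array([3., 3.]), 90.0) [ 0.644  -0.1629  0.006 ]
ss grey 55 [467.4 200.4] (array([467.4, 200.3]), array([6.6, 9.5]), 80.5) [ 0.4464 -0.3628  0.038 ]
sm dark 19 [181.8 207.2] (array([181.8, 207.3]), array([4.2, 3.5]), 45.0) [0.4354 0.3502 0.042 ]
sm grey 108 [183.5 207.4] (array([183.5, 207. ]), array([10., 13.]), 90.0) [0.4349 0.346  0.042 ]
sl dark 47 [381.7 188.3] (array([381.8, 188.3]), array([7.1, 6.4]), 45.0) [ 0.4779 -0.1464  0.048 ]
sl grey 176 [380.8 188.8] (array([381. , 188.5]), array([15., 16.]), 90.0) [ 0.4765 -0.1442  0.048 ]
bar grey 392 [247.7 123.2] (array([247.8, 123. ]), array([64.3,  7.5]), 21.3) [0.6531 0.1926 0.01  ]
```

View pics/c1.png

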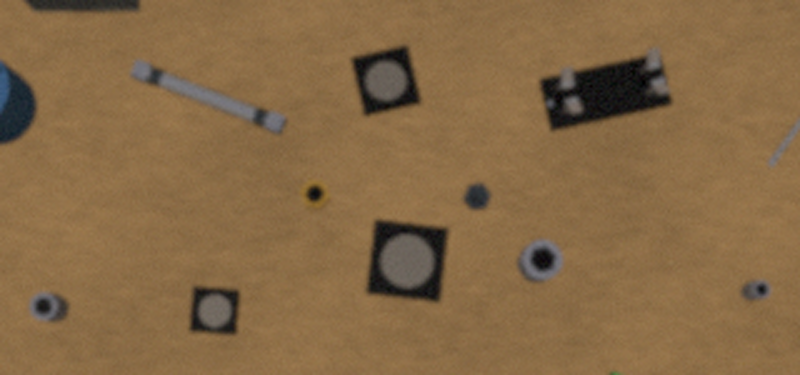

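The crop shows the small socket's hole near full-image (469.8,200.6). The clips are four grey blobs on the holder plate.

```bash
python3 - <<'E'
from h import *
s=snapshot("top");t=snapshot("side");im=s["image"];h=cv2.cvtColor(im,cv2.COLOR_RGB2HSV)
h2=cv2.cvtColor(t["image"],cv2.COLOR_RGB2HSV)
print("ss",ray(s,469.5,200.4,.038).round(4))
# plate: dark+grey
m=(((h[...,2]<60)|(h[...,1]<70))).astype(np.uint8)
for a,c,r in blobs(m,(375,98,440,142),100):
    print("plate",a,r,ray(s,*r[0],.006).round(4));B=cv2.boxPoints(r);P=[ray(s,*p,.006) for p in B];
    for i in range(2): d=P[i+1]-P[i];print(np.linalg.norm(d).round(3),np.degrees(np.arctan2(d[1],d[0])).round(1))
for z in(.03,.045):
    A=(ray(s,391.3,116.6,z)+ray(s,393.8,126.8,z))/2;C=(ray(s,425.7,109.1,z)+ray(s,427.8,119.1,z))/2;print(z,A.round(4),C.round(4),(A+C)/2,np.linalg.norm(A-C))
m=((h[...,1]<90)).astype(np.uint8)
for a,c,r in blobs(m,(212,105,285,140),100):
    B=cv2.boxPoints(r);P=[ray(s,*p,.012) for p in B];print("bar",np.mean(P,0).round(4))
    for i in range(2): d=P[i+1]-P[i];print(np.linalg.norm(d).round(3),np.degrees(np.arctan2(d[1],d[0])).round(1))
# side check: projected tops of sockets, bar, pockets
g=((h2[...,1]<70)).astype(np.uint8)
for n,X in dict(ss=(.446,-.367,.038),sm=(.4355,.350,.042),sl=(.478,-.1465,.048),bar=(.653,.193,.009),ps=(.431,.184,.004),pm=(.668,.008,.004),pl=(.48,-.012,.004),hold=(.655,-.22,.006)).items(): print(n,np.round(proj(t,X),1))
H=np.hstack([cv2.resize(t["image"][a:a+64,b:b+64],(200,200),interpolation=cv2.INTER_CUBIC) for a,b in((120,345),(310,240),(150,310),(130,252))])
cv2.imwrite("pics/c2.png",H[:,:,::-1])
E
```

```text
ss [ 0.4465 -0.368   0.038 ]
plate 977 ((406.5353088378906, 120.24274444580078), (22.412281036376953, 48.42551040649414), 78.36637115478516) [ 0.6591 -0.2205  0.006 ]
0.127 -78.6
0.059 -170.0
0.03 [ 0.6499 -0.1798  0.03  ] [ 0.6691 -0.2679  0.03  ] [ 0.65949585 -0.22388755  0.03      ] 0.0901624381267382
0.045 [ 0.6464 -0.1773  0.045 ] [ 0.6653 -0.2643  0.045 ] [ 0.65587955 -0.22077954  0.045     ] 0.08898753399643247
bar [0.653  0.1921 0.012 ]
0.021 -20.6
0.169 -111.9
ss [377.1 143.8]
sm [273.8 336.7]
sl [342.6 176. ]
bar [204.6 261.3]
ps [314.7 284.7]
pm [242.1 212.1]
pl [323.7 221.9]
hold [286.2 167.3]
```

View pics/c2.png

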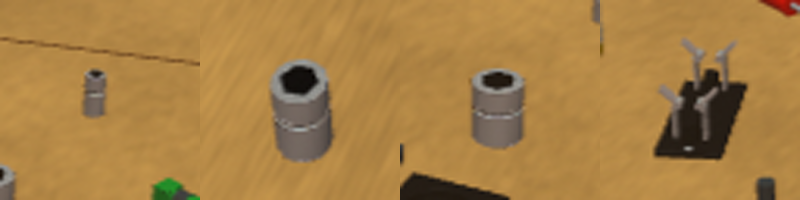

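Emit:
step_arm --moves '[1,0.15,0.16,-0.05,0,1,0.3,0.31,-0.1,0,1,0.45,0.46,-0.15,0,1,0.59,0.62,-0.2,0,1,0.59,0.62,-0.25,0]' --force 25

```text
time: 0.88
eef_pos: [0.4188, -0.3968, 0.1332]
tcp_rot: [179.9, -0.1, 18.8]
force: [0.7, -1.2, -1.1]
opening: 0.092
finger_force: 0.0
```

The side crop matches the projected positions to within about 2 px, which is a small constant offset. I'm descending on the small socket.

Emit:
step_arm --moves '[0.3,0,0,-0.06,0,0,0,0,-0.15,0,-0.3,0,0,-0.24,0,-0.3,0,0,-0.245,0,-0.3,0,0,-0.245,0]'

```text
time: 1.5
eef_pos: [0.4174, -0.3983, 0.0356]
tcp_rot: [180.0, -0.0, 18.8]
force: [1.0, -0.1, -0.6]
opening: 0.044
finger_force: 0.0
```

Emit:
step_arm --moves '[-1,0,0,0,0,-1,0,0,0,0,-1,0,0,0,0,-1,0,0,0,0,-1,0,0,0,0]'

```text
time: 2.12
eef_pos: [0.4169, -0.3979, 0.0349]
tcp_rot: [180.0, 0.0, 18.8]
force: [-0.2, 0.2, -0.2]
opening: 0.0005
finger_force: 0.0
```

Emit:
step_arm --moves '[0,0,0,0.08,0,0,0.07,0.075,0.08,0,0,0.073,0.075,0.08,0,0,0.073,0.075,0.05,0,0,0.073,0.075,0.02,0]'

```text
time: 2.75
eef_pos: [0.4448, -0.3686, 0.0415]
tcp_rot: [-180.0, 0.1, 18.7]
force: [-0.2, 0.4, -0.2]
opening: 0.0459
finger_force: 0.0
```

```bash
python3 - <<'E'
from h import *
t=snapshot("side");s=snapshot("top")
a=cv2.resize(t["image"][100:180,325:425],(400,320));b=cv2.resize(s["image"][160:240,420:520],(400,320))
cv2.imwrite("pics/c3.png",np.hstack([a,b])[:,:,::-1]);print(read_state()["eef_pos"],read_state()["opening"])
E
```

```text
[ 0.44396369 -0.36770678  0.04045323] 0.04616995011940227
```

View pics/c3.png

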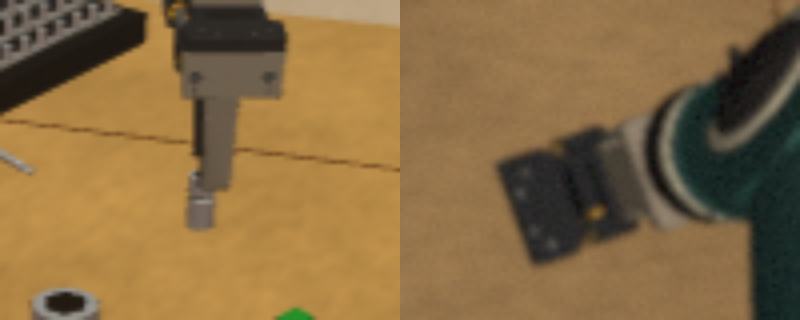

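The side crop shows the gripper around the small socket, with the near finger in front of it. I'm going down to grasp.

Emit:
step_arm --moves '[0,0.005,0,-0.03,0,0,0.005,0,-0.062,0,-1,0.005,0,-0.062,0,-1,0.005,0,-0.062,0,-1,0.005,0,-0.062,0]'

```text
time: 3.48
eef_pos: [0.4484, -0.3682, 0.0184]
tcp_rot: [180.0, -0.0, 18.8]
force: [-0.1, -0.3, 0.4]
opening: 0.0181
finger_force: 0.9
```

Emit:
step_arm --moves '[-1,0,0,0,0,-1,0,0,0.05,0,-1,0,0,0.12,0,-1,0,0,0.2,0,-1,0,0,0.22,0]'

```text
time: 4.1
eef_pos: [0.4495, -0.369, 0.1093]
tcp_rot: [179.7, -0.2, 18.8]
force: [-1.0, 0.0, -0.5]
opening: 0.0169
finger_force: 25.0
```

```bash
python3 - <<'E'
from h import *
t=snapshot("side")
a=cv2.resize(t["image"][60:160,325:425],(500,500),interpolation=cv2.INTER_CUBIC)
cv2.imwrite("pics/c4.png",a[:,:,::-1]);e=read_state()["eef_pos"];print(e,read_state()["opening"],proj(t,e),proj(t,e-[0,0,.018]))
E
```

```text
[ 0.44924185 -0.36881155  0.10892158] 0.01718023751482401 (np.float64(377.4618627268358), np.float64(118.98308749999478)) (np.float64(377.11527228162726), np.float64(125.32348521338321))
```

View pics/c4.png

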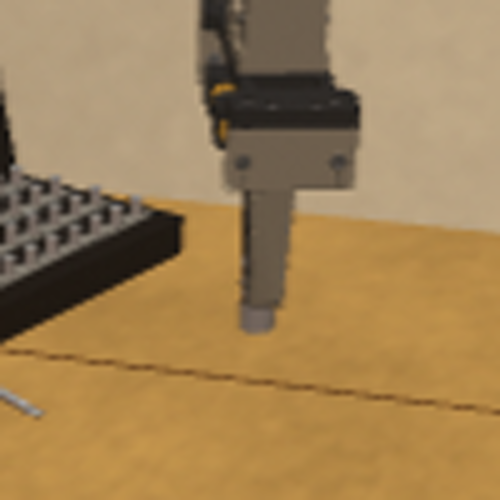

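The socket is held centred and upright, its bottom at about (376,126) as predicted. I'm carrying it to the small pocket.

Emit:
step_arm --moves '[-1,0,0.15,0,0.05,-1,0,0.3,0,0.1,-1,0,0.45,0,0.15,-1,0,0.6,0,0.2,-1,0,0.74,0,0.25]'

```text
time: 4.78
eef_pos: [0.4472, -0.0699, 0.1055]
tcp_rot: [-180.0, 0.0, 64.1]
force: [0.9, -0.2, -0.4]
opening: 0.0175
finger_force: 25.0
```

Emit:
step_arm --moves '[-1,0,0.15,0,0.05,-1,0,0.3,0,0.05,-1,0,0.45,0,0.05,-1,-0.02,0.55,0,0.05,-1,-0.045,0.62,0,0.05]'

```text
time: 5.4
eef_pos: [0.429, 0.1781, 0.1054]
tcp_rot: [-179.9, 0.0, 72.9]
force: [0.6, -0.6, -0.5]
opening: 0.0174
finger_force: 25.0
```

Emit:
step_arm --moves '[-1,0,0,0,0]'

```text
time: 5.52
eef_pos: [0.4286, 0.1781, 0.1055]
tcp_rot: [-179.9, 0.0, 73.1]
force: [0.9, 0.1, -0.9]
opening: 0.0175
finger_force: 25.0
```

Emit:
step_arm --moves '[-1,0.006,0.015,-0.06,0,-1,0.006,0.015,-0.13,0,-1,0.006,0.015,-0.19,0,-1,0.006,0.015,-0.204,0,-1,0.006,0.015,-0.204,0]'

```text
time: 6.15
eef_pos: [0.4326, 0.1814, 0.0243]
tcp_rot: [-180.0, 0.0, 72.7]
force: [-1.3, 1.1, -0.1]
opening: 0.0173
finger_force: 25.0
```

Emit:
step_arm --moves '[-1,0,0,0,0]'

```text
time: 6.28
eef_pos: [0.4332, 0.182, 0.0252]
tcp_rot: [179.9, -0.0, 72.7]
force: [0.9, 0.3, -0.6]
opening: 0.0172
finger_force: 25.0
```

Emit:
step_arm --moves '[-1,0,0,-0.004,0,-0.4,0,0,-0.004,0,-0.2,0,0,-0.004,0,-0.2,0,0,0.05,0,0,0,0,0.12,0]'

```text
time: 6.9
eef_pos: [0.4319, 0.182, 0.0726]
tcp_rot: [-179.9, 0.1, 72.8]
force: [0.6, -0.6, 0.3]
opening: 0.0447
finger_force: 0.0
```

Emit:
step_arm --moves '[0.2,0,0.1,0.05,0,0.2,0,0.25,0.05,0.03,0.2,0,0.37,0.05,0.06,0.2,0,0.42,0.02,0.06,0.2,0,0.42,0,0.06]'

```text
time: 7.52
eef_pos: [0.4317, 0.3515, 0.0719]
tcp_rot: [-180.0, -0.0, 83.7]
force: [-0.4, -1.1, -0.0]
opening: 0.0555
finger_force: 0.0
```

```bash
python3 - <<'E'
from h import *
t=snapshot("side")
a=cv2.resize(t["image"][230:380,210:360],(600,600),interpolation=cv2.INTER_CUBIC)
cv2.imwrite("pics/c5.png",a[:,:,::-1]);e=read_state();print(e["eef_pos"],e["tcp_rot"],e["opening"],proj(t,e["eef_pos"]))
E
```

```text
[0.43152829 0.34931308 0.07077671] [-1.79899964e+02  1.18364059e-01  8.36289879e+01] 0.055102596749863925 (np.float64(275.2417527668201), np.float64(323.2804750055335))
```

View pics/c5.png

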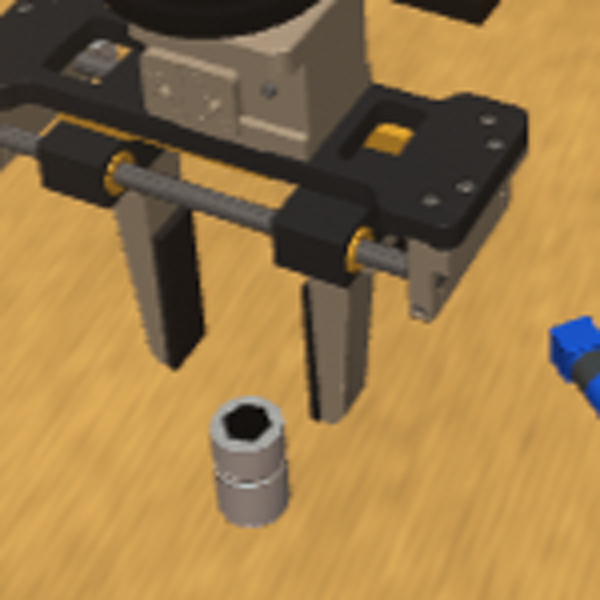

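The medium socket stands between the open fingers, its top at crop (247,420). I'm descending to grasp it.

Emit:
step_arm --moves '[0.2,0.01,0.002,-0.05,0,0.2,0.01,0.002,-0.11,0,0.2,0.01,0.002,-0.128,0,-1,0.01,0.002,-0.128,0,-1,0.01,0.002,-0.128,0]'

```text
time: 8.2
eef_pos: [0.437, 0.351, 0.0218]
tcp_rot: [180.0, -0.0, 83.6]
force: [-0.3, -0.1, 0.4]
opening: 0.0374
finger_force: 0.0
```

Emit:
step_arm --moves '[-1,0,0,0,0,-1,0,0,0,0,-1,0,0,0.05,0,-1,0,0,0.12,0,-1,0,0,0.2,0]'

```text
time: 8.82
eef_pos: [0.436, 0.3508, 0.1028]
tcp_rot: [-180.0, 0.0, 83.6]
force: [-0.1, 0.3, -0.1]
opening: 0.0262
finger_force: 25.0
```

Emit:
step_arm --moves '[-1,0.08,-0.12,0.02,0,-1,0.16,-0.24,0.02,0,-1,0.24,-0.36,0.02,0,-1,0.32,-0.47,0.02,0,-1,0.4,-0.59,0.02,0]'

```text
time: 9.45
eef_pos: [0.5973, 0.1139, 0.1107]
tcp_rot: [179.9, -0.0, 83.6]
force: [0.5, 0.4, -0.9]
opening: 0.0263
finger_force: 25.0
```

Emit:
step_arm --moves '[-1,0.08,-0.12,0,0,-1,0.16,-0.24,0,0,-1,0.18,-0.265,0,0,-1,0.18,-0.265,0,0,-1,0.18,-0.265,0,0]'

```text
time: 10.07
eef_pos: [0.6676, 0.0116, 0.1097]
tcp_rot: [-180.0, -0.1, 83.8]
force: [-1.1, 0.6, -0.8]
opening: 0.0262
finger_force: 25.0
```

Emit:
step_arm --moves '[-1,0,-0.008,-0.06,0,-1,0,-0.008,-0.13,0,-1,0,-0.008,-0.19,0,-1,0,-0.008,-0.207,0,-1,0,-0.008,-0.207,0]'

```text
time: 10.7
eef_pos: [0.6685, 0.0069, 0.0268]
tcp_rot: [180.0, -0.0, 83.7]
force: [0.4, 0.8, -0.8]
opening: 0.0263
finger_force: 25.0
```

Emit:
step_arm --moves '[-1,0,0,0,0]'

```text
time: 10.82
eef_pos: [0.6689, 0.0062, 0.027]
tcp_rot: [179.9, -0.0, 83.6]
force: [0.1, 0.1, -1.2]
opening: 0.0265
finger_force: 25.0
```

Emit:
step_arm --moves '[-1,0,0,-0.003,0,-0.2,0,0,-0.003,0,0,0,0,-0.003,0,0,0,0,0.06,0,0.2,0,0,0.15,0]'

```text
time: 11.45
eef_pos: [0.6675, 0.0055, 0.0858]
tcp_rot: [-179.8, 0.0, 83.6]
force: [0.0, -0.6, -0.2]
opening: 0.054
finger_force: 0.0
```

Emit:
step_arm --moves '[0.45,-0.1,-0.08,0.05,0,0.45,-0.21,-0.17,0.05,0,0.45,-0.32,-0.26,0.05,0,0.45,-0.43,-0.35,0.05,0,0.45,-0.475,-0.382,0.05,0]'

```text
time: 12.08
eef_pos: [0.4756, -0.1499, 0.1063]
tcp_rot: [-179.9, 0.1, 83.4]
force: [0.8, 0.1, 0.0]
opening: 0.0665
finger_force: 0.0
```

Emit:
step_arm --moves '[0.45,0,0,0,0]'

```text
time: 12.2
eef_pos: [0.4774, -0.1486, 0.1066]
tcp_rot: [-180.0, 0.1, 83.4]
force: [0.5, -0.4, -0.3]
opening: 0.0665
finger_force: 0.0
```

```bash
python3 - <<'E'
from h import *
t=snapshot("side");e=read_state();print(e["eef_pos"],e["tcp_rot"],e["opening"])
a=cv2.resize(t["image"][110:310,210:410],(600,600),interpolation=cv2.INTER_CUBIC)
cv2.imwrite("pics/c6.png",a[:,:,::-1])
E
```

```text
[ 0.47889923 -0.14736153  0.10675812] [1.79937888e+02 4.97616791e-03 8.35089940e+01] 0.06666372245608972
```

View pics/c6.png

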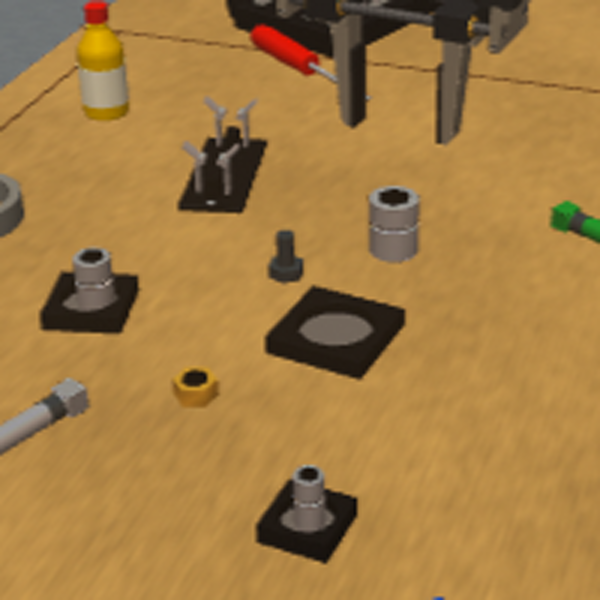

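The small and medium sockets stand upright in their own pockets, at crop (308,500) and (93,280). The large one is under the fingers. I'm descending to z of about 0.022.

Emit:
step_arm --moves '[0.45,0,0,-0.07,0,0.45,0,0,-0.14,0,0.45,0,0,-0.2,0,0.45,0,0,-0.213,0,-1,0,0,-0.213,0]'

```text
time: 12.88
eef_pos: [0.4794, -0.1461, 0.0213]
tcp_rot: [180.0, -0.0, 83.7]
force: [-0.2, 0.4, -0.3]
opening: 0.0587
finger_force: 0.0
```

Emit:
step_arm --moves '[-1,0,0,0,0,-1,0,0,0,0,-1,0,0,0,0,-1,0,0,0.06,0,-1,0,0,0.15,0]' --force 35

```text
time: 13.5
eef_pos: [0.4766, -0.1468, 0.0807]
tcp_rot: [-179.8, -0.0, 83.6]
force: [-0.1, -1.0, -2.6]
opening: 0.0385
finger_force: 35.0
```

Emit:
step_arm --moves '[-1,0,0.08,0.05,0,-1,0,0.18,0.05,0,-1,0,0.28,0.05,0,-1,0.004,0.337,0.05,0,-1,0.004,0.337,0.05,0]'

```text
time: 14.12
eef_pos: [0.4793, -0.0107, 0.1011]
tcp_rot: [-179.9, -0.0, 83.8]
force: [0.8, -0.1, -2.9]
opening: 0.0384
finger_force: 35.0
```

Emit:
step_arm --moves '[-1,0,0,0,0]'

```text
time: 14.25
eef_pos: [0.4795, -0.0135, 0.1009]
tcp_rot: [-179.9, 0.1, 83.5]
force: [0.7, -0.0, -2.3]
opening: 0.038
finger_force: 35.0
```

Emit:
step_arm --moves '[-1,0.002,0.002,-0.06,0,-1,0.002,0.002,-0.12,0,-1,0.002,0.002,-0.175,0,-1,0.002,0.002,-0.186,0,-1,0.002,0.002,-0.186,0]'

```text
time: 14.88
eef_pos: [0.4808, -0.0126, 0.027]
tcp_rot: [-180.0, 0.0, 83.5]
force: [-0.7, 0.7, -1.9]
opening: 0.0383
finger_force: 35.0
```

Emit:
step_arm --moves '[-1,0,0,0,0]'

```text
time: 15.0
eef_pos: [0.4813, -0.0122, 0.0273]
tcp_rot: [179.9, 0.0, 83.5]
force: [0.8, -0.2, -2.3]
opening: 0.0382
finger_force: 35.0
```

Emit:
step_arm --moves '[-1,0,0,-0.003,0,0.2,0,0,-0.003,0,0.3,0,0,-0.003,0,0.3,0,0,0.08,0,0.2,0,0,0.16,0]'

```text
time: 15.62
eef_pos: [0.4807, -0.0113, 0.0915]
tcp_rot: [-180.0, -0.0, 83.6]
force: [1.5, -0.3, 0.3]
opening: 0.0553
finger_force: 0.0
```

Emit:
step_arm --moves '[0,0.1,0.11,0,-0.03,0,0.2,0.22,0,-0.06,0,0.3,0.35,0,-0.086,0,0.4,0.47,0,-0.086,0,0.43,0.511,0,-0.086]' --force 55

```text
time: 16.25
eef_pos: [0.654, 0.1974, 0.0907]
tcp_rot: [-180.0, -0.1, 68.3]
force: [0.4, 0.0, 0.4]
opening: 0.0461
finger_force: 0.0
```

Emit:
step_arm --moves '[0,0,0,0,0,0,0,0,0,0]'

```text
time: 16.5
eef_pos: [0.6522, 0.1914, 0.0904]
tcp_rot: [-180.0, 0.1, 68.1]
force: [-0.3, -0.8, -1.3]
opening: 0.0456
finger_force: 0.0
```

```bash
python3 - <<'E'
from h import *
t=snapshot("side");e=read_state();print(e["eef_pos"],e["tcp_rot"],e["opening"])
a=cv2.resize(t["image"][140:320,140:380],(800,600),interpolation=cv2.INTER_CUBIC)
cv2.imwrite("pics/c7.png",a[:,:,::-1])
E
```

```text
[0.65229197 0.19101538 0.09057105] [-1.79985404e+02  9.29416796e-02  6.80180330e+01] 0.04617377552894664
```

View pics/c7.png

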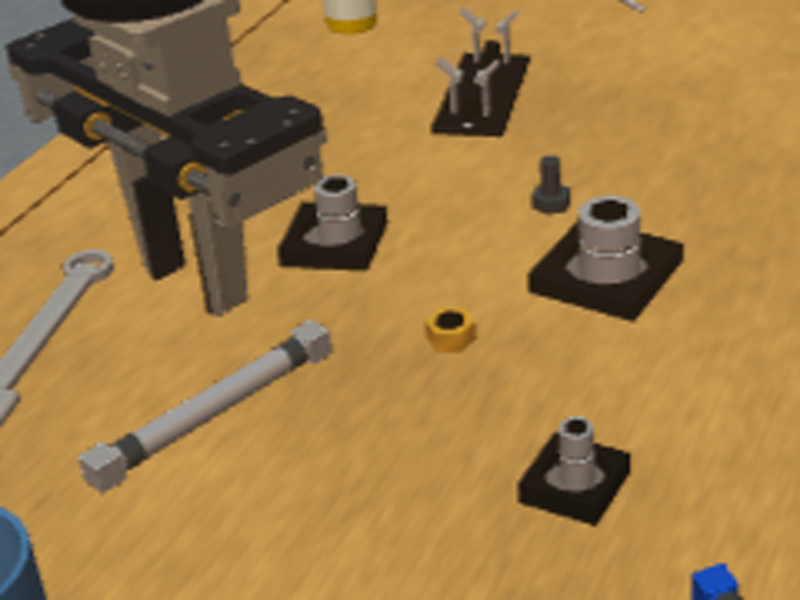

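All three sockets stand in their pockets, and the bar lies under the gripper. I'm descending to z of about 0.004 and gripping it.

Emit:
step_arm --moves '[0,0.002,0.003,-0.08,0,0,0.002,0.003,-0.15,0,0,0.002,0.003,-0.19,0,0,0.002,0.003,-0.21,0,0,0.002,0.003,-0.215,0]'

```text
time: 17.18
eef_pos: [0.6539, 0.1939, 0.005]
tcp_rot: [180.0, -0.0, 68.1]
force: [0.3, 0.3, 0.6]
opening: 0.0464
finger_force: 0.0
```

Emit:
step_arm --moves '[-1,0,0,0,0,-1,0,0,0,0,-1,0,0,0,0,-1,0,0,0,0,-1,0,0,0,0]'

```text
time: 17.8
eef_pos: [0.6546, 0.194, 0.0055]
tcp_rot: [179.9, -0.0, 68.1]
force: [1.9, -0.5, 2.4]
opening: 0.0155
finger_force: 55.0
```

Emit:
step_arm --moves '[-1,0,0,0.05,0,-1,0,0,0.12,0,-1,0,0,0.2,0,-1,0,0,0.25,0,-1,0,0,0.25,0]'

```text
time: 18.42
eef_pos: [0.6544, 0.1945, 0.1067]
tcp_rot: [179.9, -0.1, 68.1]
force: [0.3, -0.9, -2.7]
opening: 0.0155
finger_force: 55.0
```

```bash
python3 - <<'E'
from h import *
s=snapshot("top");t=snapshot("side");e=read_state();print(e["eef_pos"],e["tcp_rot"],e["opening"],e["force"],proj(t,e["eef_pos"]),proj(s,e["eef_pos"]))
a=cv2.resize(t["image"][140:300,130:290],(400,400));b=cv2.resize(s["image"][75:175,195:295],(400,400))
cv2.imwrite("pics/c8.png",np.hstack([a,b])[:,:,::-1])
E
```

```text
[0.65291048 0.19368013 0.10397891] [-1.79934873e+02  7.43049837e-02  6.80971586e+01] 0.01545673616029967 [ 0.0818599  -0.37773276 -2.74204916] (np.float64(196.9669601400342), np.float64(220.73976553723196)) (np.float64(241.25245575658488), np.float64(114.28324376660893))
```

View pics/c8.png

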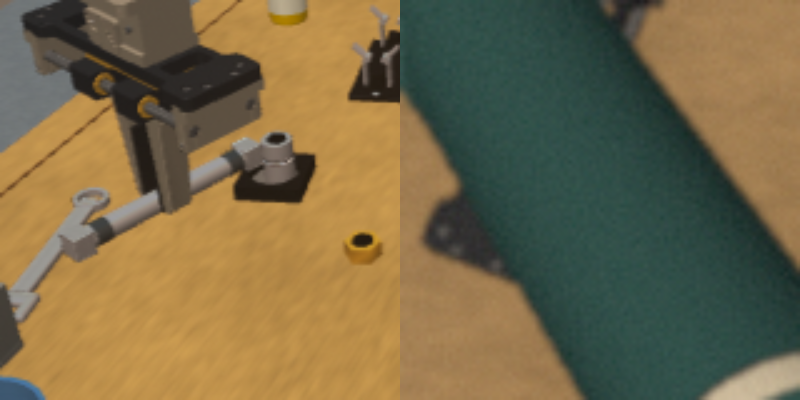

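The bar is gripped within a few mm of its middle: its ends are at left-crop (80,240) and (250,153), the finger at (172,200). I'm carrying it to the holder.

Emit:
step_arm --moves '[-1,0,-0.1,0.05,0.04,-1,0,-0.23,0.07,0.08,-1,0,-0.37,0.07,0.12,-1,0,-0.5,0.07,0.16,-1,0,-0.62,0.07,0.186]'

```text
time: 19.15
eef_pos: [0.6523, -0.0562, 0.1309]
tcp_rot: [-179.8, -0.0, 101.7]
force: [0.2, 0.0, -2.6]
opening: 0.0157
finger_force: 55.0
```

Emit:
step_arm --moves '[-1,0,-0.14,0,0,-1,0,-0.27,0,0,-1,0,-0.37,0,0,-1,0.005,-0.42,0,0,-1,0.005,-0.42,0,0]'

```text
time: 19.77
eef_pos: [0.6551, -0.2226, 0.1315]
tcp_rot: [-179.9, -0.1, 101.5]
force: [0.3, -0.0, -2.3]
opening: 0.0158
finger_force: 55.0
```

Emit:
step_arm --moves '[-1,0,0,0,0,-1,0,0,0,0]'

```text
time: 20.02
eef_pos: [0.6561, -0.2191, 0.1329]
tcp_rot: [180.0, -0.1, 101.8]
force: [0.2, 0.0, -1.7]
opening: 0.0156
finger_force: 55.0
```

Emit:
step_arm --moves '[-1,0,-0.005,-0.06,0,-1,0,-0.008,-0.12,0,-1,0,-0.008,-0.16,0,-1,0,-0.008,-0.175,0,-1,0,-0.008,-0.175,0]'

```text
time: 20.65
eef_pos: [0.6556, -0.2249, 0.0622]
tcp_rot: [-180.0, -0.0, 101.6]
force: [-0.8, -0.4, -1.7]
opening: 0.0154
finger_force: 55.0
```

```bash
python3 - <<'E'
from h import *
t=snapshot("side");e=read_state();print(e["eef_pos"],e["tcp_rot"],e["opening"],e["force"])
a=cv2.resize(t["image"][90:210,210:370],(800,600),interpolation=cv2.INTER_CUBIC)
cv2.imwrite("pics/c9.png",a[:,:,::-1])
E
```

```text
[ 0.6560809  -0.22508322  0.06303583] [1.79963206e+02 5.39581133e-03 1.01577382e+02] 0.015451704154676156 [-0.88231434  0.47751479 -2.81892822]
```

View pics/c9.png

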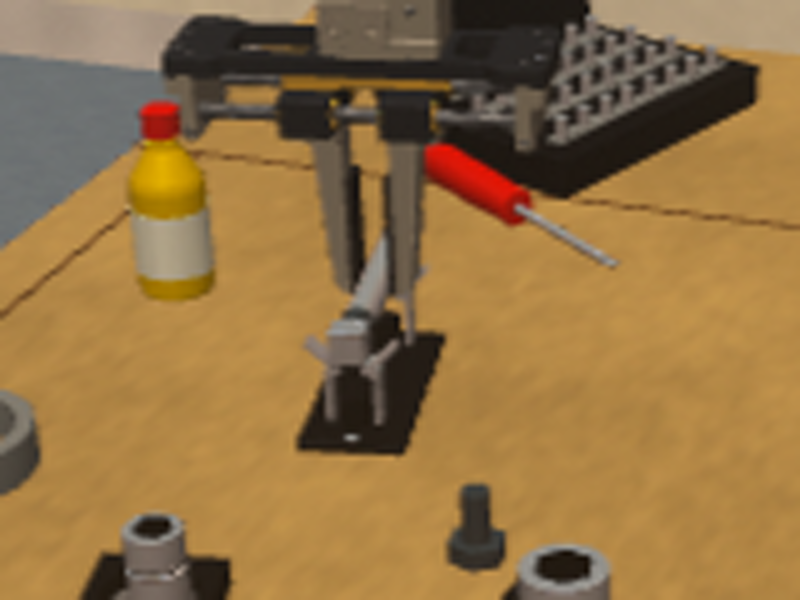

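The bar hangs just above the mouths and lines up with both clips (near mouth spans crop x 308–402, bar end at 350). I'm pressing down in small steps.

Emit:
step_arm --moves '[-1,0,0,-0.02,0,-1,0,0,-0.04,0,-1,0,0,-0.045,0,-1,0,0,-0.05,0,-1,0,0,-0.05,0]'

```text
time: 21.32
eef_pos: [0.659, -0.2255, 0.046]
tcp_rot: [179.6, 0.2, 101.6]
force: [0.3, 0.3, 8.0]
opening: 0.0155
finger_force: 55.0
```

Emit:
step_arm --moves '[-1,0,0,-0.005,0,-1,0,0,-0.01,0]'

```text
time: 21.58
eef_pos: [0.6602, -0.2254, 0.0426]
tcp_rot: [179.5, 0.2, 101.6]
force: [3.2, -0.1, 11.6]
opening: 0.0154
finger_force: 55.0
```

Emit:
step_arm --moves '[-1,0,0,-0.005,0,-1,0,0,-0.01,0]'

```text
time: 21.82
eef_pos: [0.6602, -0.2253, 0.0388]
tcp_rot: [179.5, 0.2, 101.6]
force: [2.0, 0.0, 10.1]
opening: 0.0154
finger_force: 55.0
```

Emit:
step_arm --moves '[-1,0.004,0,-0.005,0,-1,0.008,0,-0.01,0,-1,0.008,0,-0.015,0]'

```text
time: 22.2
eef_pos: [0.6597, -0.2249, 0.0286]
tcp_rot: [179.9, 0.0, 101.6]
force: [3.2, 0.2, -3.0]
opening: 0.0158
finger_force: 55.0
```

Emit:
step_arm --moves '[-1,0,0,-0.005,0,-1,0,0,-0.01,0,-1,0,0,-0.015,0]'

```text
time: 22.58
eef_pos: [0.6598, -0.225, 0.028]
tcp_rot: [180.0, 0.1, 101.6]
force: [-12.7, 2.6, 37.7]
opening: 0.0153
finger_force: 55.0
```

It snapped, and the bar is now bearing on the saddles. I'll ease off, release and retreat.

Emit:
step_arm --moves '[-1,0,0,0.015,0,-0.6,0,0,0.015,0,-0.3,0,0,0.015,0,-0.3,0,0,0.015,0,-0.3,0,0,0.06,0]'

```text
time: 23.2
eef_pos: [0.6575, -0.2249, 0.0457]
tcp_rot: [-179.8, -0.1, 101.6]
force: [-0.8, 0.6, -0.5]
opening: 0.0323
finger_force: 0.0
```

Emit:
step_arm --moves '[-0.3,0,0,0.1,0,-0.3,0,0,0.2,0,-0.3,0,-0.1,0.3,0,-0.3,0,-0.25,0.35,0,-0.3,0,-0.4,0.35,0]'

```text
time: 23.82
eef_pos: [0.6604, -0.3868, 0.1919]
tcp_rot: [179.7, 0.2, 101.6]
force: [0.7, -0.1, -0.8]
opening: 0.0323
finger_force: 0.0
```

```bash
python3 - <<'E'
from h import *
s=snapshot("top");t=snapshot("side");e=read_state();print(e["eef_pos"],e["opening"],e["force"])
for p in(-.0825,.0825):
    c=np.array([.6595,-.2225,.032])+p*np.array([np.cos(np.radians(101.7)),np.sin(np.radians(101.7)),0]);print(proj(t,c),proj(s,c))
a=cv2.resize(t["image"][110:230,225:345],(400,400),interpolation=cv2.INTER_CUBIC);b=cv2.resize(s["image"][75:165,365:455],(400,400),interpolation=cv2.INTER_CUBIC)
cv2.imwrite("pics/c10.png",np.hstack([a,b])[:,:,::-1])
E
```

```text
[ 0.65598824 -0.39586435  0.18793985] 0.032228924750948636 [ 0.16575337 -0.22883196  0.12899451]
(np.float64(290.24755386693727), np.float64(144.5455553456752)) (np.float64(440.64711380754045), np.float64(111.06666536702365))
(np.float64(278.06141483706625), np.float64(172.78778357401998)) (np.float64(377.8012409155002), np.float64(124.37145446306407))
```

View pics/c10.png

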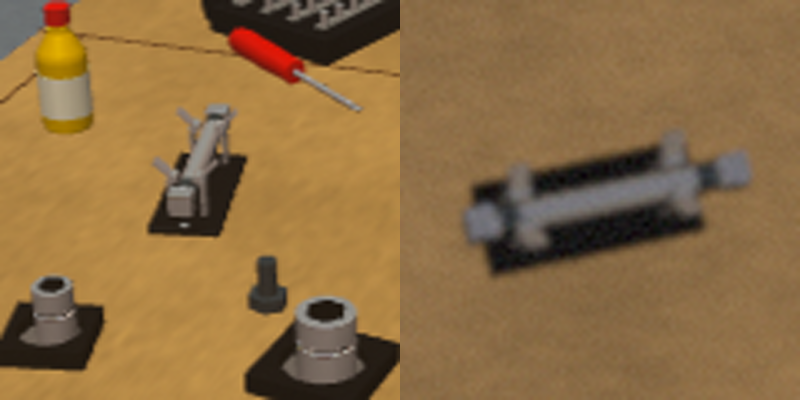

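Seen from above, the bar is down in both clips (ends at right-crop (467,225) and (750,165)) and about 5 mm off the middle, which counts as roughly centred. The bolt hasn't moved and the gripper is clear.

```bash
python3 -c "
from cell import *
print(finish_job())"
```

```text
the job is handed in; nothing more can be done
None
```

I handed the job in at about 24 s: each socket stands upright in its own pocket, the chrome bar is snapped into both clips about 5 mm off centre, and the nut and bolt are untouched.

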